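# Snap the clip-top canisters shut

### The arm

A 6-joint arm with a two-finger parallel gripper is mounted at the origin on a cart in front of the work surface, level with it; the furniture and walls round the work are solid. World frame = base frame: x ahead of the robot, y to its left, z up, the work surface at z = 0. Lengths are in m, angles in rad, forces in N, time in s.
With the tool pointing down it reaches from about 0.35 to 1 m from the base axis. Payload 7.1 kg.
Tool frame: the origin (TCP) lies on the mounting face of the last link; the fingertips stand env.tcp_to_tips ahead of it and the grasp point (between the pads) lies 155 mm ahead of it (env.tcp_to_tips is the distance from the TCP to the fingertips, in m); z points along the fingers, y is the line along which they close (so a half turn about z gives the same grasp; the last joint's range is limited). The gripper opens to 85 mm and grips with 20 to 120 N. Pads are 22 mm wide; open, the fingers measure 114 mm over their backs; the gripper's body (76 mm by 85 mm) begins 54 mm behind the grasp point. The pads swing forward as they close: fully open they stand 13 mm farther back than shut.
Start: joints at [-1.341, 0.423, 1.63, -0, 1.089, -0.019], TCP at [0.154, -0.606, 0.405] pointing down, gripper open.
Joint ranges: [-3, 3], [-0.9, 2.11], [0.09, 2.58], [-1.31, 4.45], [0.11, 2.69], [-2.54, 2.54]. Speed limits (rad/s): [2.39, 2.39, 3.01, 3.14, 3.14, 3.14].

### API

Orientations are given as a 3x3 rotation matrix whose columns are the frame's x, y, z axes.
In Python, from cell import sensors, optics, env gives the robot as it stands. The module is installed in compiled form; this text tells all that it offers.
- The arm moves only by the tool move_arm, never from a script. Its argument "targets" is text: rows parted by semicolons, each of 7 numbers parted by spaces: the closure, from 0 (fully open) to 1 (shut), then the shift along the tool's x, y, z in cm, then the turn, a rotation vector about the tool's x, y, z in rad. A call has 1 to 5 rows; each row shifts and turns the commanded pose from where the row before left it, along the tool's axes as they then stand; what a row does not reach is not made up. A row lasts 1/8 s, in which the tool goes at most 62.5 mm and 10.7 degrees, less where a joint would pass 70% of its speed; a pose out of reach is approached as far as the arm can. A call with a gripper value outside its range is refused whole. The fingers move at their own pace and stop on an object; "squeeze" is the grip in N (left out, the last holds). Time passes only in rows, so rows that do not move let the fingers close. It gives the time, the measured TCP pose, the force, the opening and the grip force at its end, in the units of the state.
- sensors.observe(): the state, without advancing time (a new reading comes with each control period).
- optics.grab_frame(name): name is "scene" or "side" or "wrist"; returns (picture, depth): 384x512x3 uint8, blue, green, red; 384x512 float32, m along the optical axis (not along the pixel's ray), 0 where there is no reading.
- optics.get_calibration(name): a dict with "fx", "fy", "cx", "cy" (pixels), "xyz" and "rotation" of the camera in the world. Camera axes: x right, y down, z forward; pixel columns grow to the right and rows downward; lengths in m; the calibration is good to about 2 mm. A picture is of the moment at which its call begins: read the wrist's pose just before it. get_calibration takes no time and is no camera call; for the wrist camera it gives the pose at the moment of the call.
- env.finish_job(): hands the job in; it is judged then, once.
Trained networks look in the newest picture that a camera, given by its name, has taken for a name from the list of things; names that differ only in an ending like _2 or _b are one class to them, and where a whole thing is asked for, a point or a joint stands for the part that bears it (a point fixed in the world has none). Each returns a list of dicts, best first, with "confidence" (0 to 1); they miss things now and then, are a little off and sometimes report something else, mostly with a low value. They report only what shows in the picture. A call takes as long as a camera call.
- optics.masks_of(camera, target): "region" (384x512 bool, what is visible of it) and "position" ([column, row] in pixels, amid what is visible of it).
The state is a dict: "clock": time; "joints": joint angles; "joint_vel": joint speeds; "effort": joint torques, N m; "position": TCP position; "eef_rot": TCP orientation; "force": force on the tool from outside, world axes, zero at the start; "moment": the same for the moment, N m; "opening": finger opening in m; "grasp_force": force on a finger pad.
Only numpy, scipy, OpenCV 4.12 (cv2) and the standard library are available. Lean on these libraries where they do the work, as an engineer would, in place of code of your own. Each camera call takes 0.05 s, during which the arm holds its last target. There are 200 camera calls.

### The job

Two of the three ceramic clip-top canisters, the tall one and the low one, have been filled and left with their clips open. Seal both: with a fingertip push each one's steel lever down and in, past centre, until it snaps home against the canister's front and clamps the lid. Only push the levers: do not lift, tip or shift the canisters, and leave the canister that is already sealed and everything else as it is.

Things in the scene. Friction and masses are not known exactly. Their poses are not given: they have to be found in the camera images.
- canister_tall: The tall one of three white ceramic clip-top canisters: round, 96 mm across, 155 mm high to the rim, 175 mm with its lid; full, loose, about 1.5 kg. Origin: centre of its underside; z up; its front, with the clip, is the -x side. Lid hinged at the back. The toggle clip: a flat steel lever turns on a pin across the front, and a wire bail from the lever hooks over the lid's nose.
- pivot_tall (a point): Centre of the pin on which the tall canister's lever turns: 53 mm in front of the canister's axis (-x), 16 mm below the rim, so 139 mm above the worktop. The pin runs along the canister's y.
- lever_tall (a joint): Angle (rad) of the tall canister's lever about its pin. 0 = open, as found: stands out to the front, 25 deg above level, lid 6 mm ajar. Grows as it swings down and in; resists with up to about 3 N at the plate, passes centre at 1.22 and snaps by itself to its stop at 1.70: hanging along the front, 17 deg off vertical, lid clamped. Let go before centre it springs back.
- tab_tall (a point): Middle of the tall canister's lever plate where a thumb presses, 50 mm from the pin. The plate is 32 mm wide and 3 mm thick, runs straight out from the pin and ends in a 6 mm rolled edge 62 mm from it; it is pressed on the face that looks up when the lever stands open and outwards when it hangs down.
- canister_middle: The middle one of three white ceramic clip-top canisters: round, 96 mm across, 135 mm high to the rim, 155 mm with its lid; full, loose, about 1.35 kg. Origin: centre of its underside; z up; its front, with the clip, is the -x side. Lid hinged at the back. The toggle clip: a flat steel lever turns on a pin across the front, and a wire bail from the lever hooks over the lid's nose.
- pivot_middle (a point): Centre of the pin on which the middle canister's lever turns: 53 mm in front of the canister's axis (-x), 16 mm below the rim, so 119 mm above the worktop. The pin runs along the canister's y.
- lever_middle (a joint): Angle (rad) of the middle canister's lever about its pin. 0 = sealed, as found: hanging down along the front, 17 deg off vertical, lid clamped; it would go negative (centre at -0.48) to -1.70 if it were opened. It is to stay as it is.
- tab_middle (a point): Middle of the middle canister's lever plate where a thumb presses, 50 mm from the pin. The plate is 32 mm wide and 3 mm thick, runs straight out from the pin and ends in a 6 mm rolled edge 62 mm from it; it is pressed on the face that looks up when the lever stands open and outwards when it hangs down.
- canister_low: The low one of three white ceramic clip-top canisters: round, 96 mm across, 115 mm high to the rim, 135 mm with its lid; full, loose, about 1.2 kg. Origin: centre of its underside; z up; its front, with the clip, is the -x side. Lid hinged at the back. The toggle clip: a flat steel lever turns on a pin across the front, and a wire bail from the lever hooks over the lid's nose.
- pivot_low (a point): Centre of the pin on which the low canister's lever turns: 53 mm in front of the canister's axis (-x), 16 mm below the rim, so 99 mm above the worktop. The pin runs along the canister's y.
- lever_low (a joint): Angle (rad) of the low canister's lever about its pin. 0 = open, as found: stands out to the front, 25 deg above level, lid 6 mm ajar. Grows as it swings down and in; resists with up to about 3 N at the plate, passes centre at 1.22 and snaps by itself to its stop at 1.70: hanging along the front, 17 deg off vertical, lid clamped. Let go before centre it springs back.
- tab_low (a point): Middle of the low canister's lever plate where a thumb presses, 50 mm from the pin. The plate is 32 mm wide and 3 mm thick, runs straight out from the pin and ends in a 6 mm rolled edge 62 mm from it; it is pressed on the face that looks up when the lever stands open and outwards when it hangs down.
- tea_tin: Bystander: small blue box-shaped tin, 64 x 90 x 62 mm; origin at the centre of its underside.
- mill_1: Bystander: small glass shaker with a grey domed top, 44 mm across, 90 mm high; origin at the centre of its underside.
- glass_cut2: Bystander: clear drinking glass, 70 mm across, 98 mm high; origin at the centre of its underside.

How it is judged:
At the end, for the whole second after the job is handed in: Levers of the tall and low canister snapped home (joint over 1.60 of 1.70 rad), the middle one's still shut (within 0.1 rad); all three canisters upright (0.05 rad), at rest on the worktop, within 30 mm of where they stood; tin, shaker and glass within 20 mm of where they stood (value of joint each of lever_tall, lever_low above 1.6 rad and value of joint lever_middle above -0.1 rad and angle between each of canister_tall, canister_middle, canister_low's own z axis and vertical below 0.05 rad and height (world z) of each of canister_tall, canister_middle, canister_low below 0.006 m and distance of each of canister_tall, canister_middle, canister_low from where it was at the start of the episode below 0.03 m and linear speed of each of canister_tall, canister_middle, canister_low below 0.02 m/s and distance of each of tea_tin, mill_1, glass_cut2 from where it was at the start of the episode below 0.02 m); the robot touches nothing.
It fails at once if a canister is lifted off the worktop (height (world z) of any of canister_tall, canister_middle, canister_low above 0.012 m).
It fails at once if a canister is tipped (angle between any of canister_tall, canister_middle, canister_low's own z axis and vertical above 0.17 rad).
It fails at once if a canister is shoved out of its place (distance of any of canister_tall, canister_middle, canister_low from where it was at the start of the episode above 0.04 m).
It fails at once if the sealed canister's clip is worked (value of joint lever_middle below -0.3 rad).
It fails at once if a bystander is shifted or knocked (distance of any of tea_tin, mill_1, glass_cut2 from where it was at the start of the episode above 0.03 m).
It also fails if it takes over 64 s, if anything falls off the work surface, if the arm or the gripper's body presses on something with over 40 N, if the wrist force passes 120 N, or if a joint passes its speed limit or range.

## Working session

There is one attempt and no reset: what is moved stays moved. The work goes in short steps, Python scripts to look and compute and a tool call to move; the robot and the scene stay as the last step left them, time stands still between calls to the robot, and variables do not carry over. Pictures are saved under pics/ and viewed, at most 10 in all, crops included, and the job is handed in when it is done.

Besides the shell and the picture viewer there is one more tool, called after "Request:" as name(argument=value, ...), one argument or row to a line, values as JSON. move_arm: Moves the arm, as the interface text tells. Its arguments: {"type":"object","properties":{"targets":{"type":"string"},"squeeze":{"type":"number"}},"required":["targets"]}

```bash
mkdir -p pics
cat > h.py <<'E'
import numpy as np, cv2
from cell import sensors, optics, env
def pts(cam, depth, mask):
    c=optics.get_calibration(cam); v,u=np.nonzero(mask&(depth>0)); z=depth[v,u]
    p=np.c_[(u-c['cx'])/c['fx']*z,(v-c['cy'])/c['fy']*z,z]
    return p@np.array(c['rotation']).T+np.array(c['xyz'])
E
python3 - <<'E'
from h import *
s=sensors.observe(); print(s['clock'],s['position'],env.tcp_to_tips,s['opening'])
ims=[]
for cam in ['scene','side']:
    im,d=optics.grab_frame(cam); ims.append(im); np.save(cam+'.npy',d)
    print(cam,optics.get_calibration(cam)['xyz'])
    for t in ['canister_tall','canister_middle','canister_low','tab_tall','tab_low','tab_middle','tea_tin','mill_1','glass_cut2']:
        for r in optics.masks_of(cam,t)[:2]:
            if r['confidence']<.3: continue
            p=pts(cam,d,r['region']); 
            if len(p): print(t,round(r['confidence'],2),np.round(r['position']),len(p),np.round(np.percentile(p,[2,50,98],axis=0),3).tolist())
cv2.imwrite('pics/a.png',ims[0]);cv2.imwrite('pics/b.png',ims[1])
E
```

```text
0.0 [ 0.15388252 -0.60546496  0.40392599] 0.1734 0.08550885663113757
scene [-0.22383214  0.82436797  0.895334  ]
canister_tall 0.73 [219. 209.] 1567 [[0.507, -0.088, 0.013], [0.556, -0.039, 0.115], [0.606, -0.012, 0.178]]
canister_middle 0.96 [284. 170.] 1303 [[0.516, -0.421, 0.01], [0.559, -0.366, 0.098], [0.615, -0.345, 0.156]]
canister_low 0.89 [255. 185.] 1243 [[0.517, -0.275, 0.008], [0.573, -0.221, 0.093], [0.629, -0.202, 0.139]]
tab_tall 0.66 [240. 199.] 82 [[0.478, -0.084, 0.139], [0.506, -0.065, 0.156], [0.533, -0.047, 0.171]]
tab_low 0.65 [273. 185.] 77 [[0.489, -0.265, 0.075], [0.521, -0.225, 0.113], [0.557, -0.211, 0.128]]
tab_low 0.4 [307. 161.] 424 [[0.528, -0.59, 0.001], [0.563, -0.514, 0.072], [0.614, -0.409, 0.105]]
tab_middle 0.62 [301. 171.] 119 [[0.509, -0.463, 0.061], [0.521, -0.391, 0.091], [0.566, -0.374, 0.119]]
tea_tin 0.63 [332. 170.] 479 [[0.437, -0.602, 0.005], [0.469, -0.534, 0.058], [0.518, -0.509, 0.067]]
mill_1 0.65 [156. 306.] 501 [[0.466, 0.275, 0.004], [0.475, 0.295, 0.05], [0.493, 0.308, 0.09]]
glass_cut2 0.61 [307. 161.] 401 [[0.534, -0.56, 0.011]
[... 317 characters left out ...]
low 0.37 [270. 170.] 82 [[0.516, -0.501, 0.031], [0.53, -0.391, 0.091], [0.586, -0.368, 0.138]]
tab_tall 0.54 [239. 190.] 60 [[0.485, -0.215, 0.08], [0.518, -0.061, 0.153], [0.589, -0.042, 0.167]]
tab_low 0.53 [258. 181.] 18 [[0.501, -0.305, 0.075], [0.52, -0.22, 0.116], [0.561, -0.204, 0.126]]
tab_middle 0.45 [275. 173.] 32 [[0.52, -0.489, 0.06], [0.527, -0.385, 0.086], [0.579, -0.366, 0.112]]
tea_tin 0.67 [294. 170.] 286 [[0.442, -0.58, 0.002], [0.474, -0.526, 0.045], [0.519, -0.502, 0.067]]
mill_1 0.75 [198. 267.] 309 [[0.47, 0.282, 0.005], [0.483, 0.305, 0.048], [0.504, 0.314, 0.089]]
glass_cut2 0.62 [276. 166.] 160 [[0.529, -0.693, 0.001], [0.565, -0.507, 0.078], [0.622, -0.398, 0.135]]
```

Run:
```python
from h import *
from scipy.optimize import least_squares
im=cv2.imread('pics/a.png'); cv2.imwrite('pics/c.png',cv2.resize(im[120:330,120:360],None,fx=3.0,fy=2.8571,interpolation=cv2.INTER_CUBIC)[:600,:800])
im,d=optics.grab_frame('scene')
for n,H in [('tall',.155),('middle',.135),('low',.115)]:
    r=optics.masks_of('scene','canister_'+n)[0]; m=cv2.erode(r['region'].astype(np.uint8),np.ones((3,3)))>0
    p=pts('scene',d,m); q=p[(p[:,2]>.02)&(p[:,2]<H-.04)]
    f=lambda c:np.hypot(q[:,0]-c[0],q[:,1]-c[1])-.048
    s=least_squares(f,[.57,q[:,1].mean()-.03],loss='soft_l1',f_scale=.003); c=s.x
    t=optics.masks_of('scene','tab_'+n)[0]; a=pts('scene',d,t['region'])
    a=a[(np.hypot(*(a[:,:2]-c).T)>.06)&(a[:,2]>H-.09)&(np.hypot(*(a[:,:2]-c).T)<.13)]
    print(n,c.round(4),np.abs(f(c)).mean().round(4),len(a),np.degrees(np.arctan2(*(a[:,:2].mean(0)-c)[::-1])).round(1)); print(a[::max(1,len(a)//12)].round(3).tolist())
```

```text
tall [ 0.5911 -0.0596] 0.0017 85 -176.3
[[0.531, -0.085, 0.146], [0.491, -0.08, 0.164], [0.514, -0.077, 0.153], [0.483, -0.069, 0.169], [0.51, -0.072, 0.154], [0.48, -0.066, 0.168], [0.5, -0.065, 0.158], [0.516, -0.061, 0.151], [0.488, -0.058, 0.163], [0.52, -0.054, 0.149], [0.497, -0.056, 0.157], [0.513, -0.054, 0.149], [0.525, -0.055, 0.137]]Traceback (most recent call last):
  File "<stdin>", line 10, in <module>
IndexError: list index out of range
```

View pics/c.png

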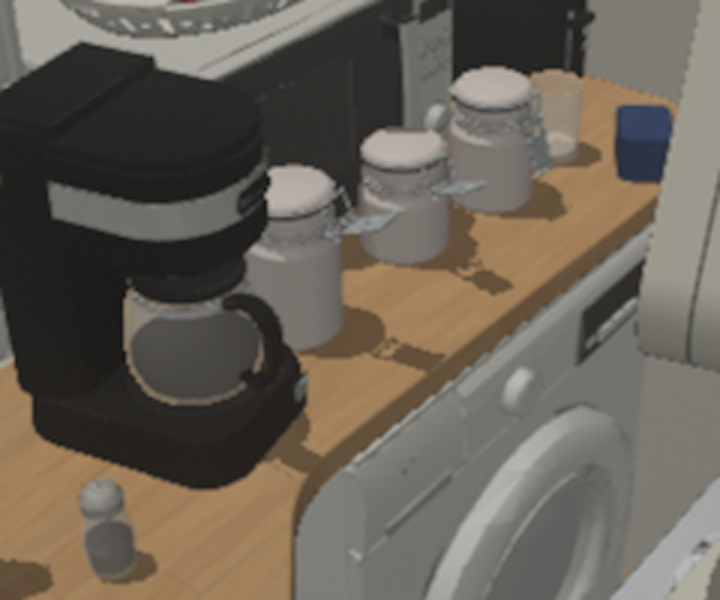

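The crop shows the three canisters in a row. The levers of the tall (crop 370,225) and low (460,188) stand open and the middle one hangs shut. A coffee maker stands close to the left of the tall one.

Run:
```python
from h import *
from scipy.optimize import least_squares
im,d=optics.grab_frame('scene')
def get(n):
    for k in range(4):
        r=optics.masks_of('scene',n)
        if r: return r[0]
        optics.grab_frame('scene')
for n,H in [('tall',.155),('middle',.135),('low',.115)]:
    r=get('canister_'+n); m=cv2.erode(r['region'].astype(np.uint8),np.ones((3,3)))>0
    p=pts('scene',d,m); q=p[(p[:,2]>.02)&(p[:,2]<H-.04)]
    f=lambda c:np.hypot(q[:,0]-c[0],q[:,1]-c[1])-.048
    c=least_squares(f,[.57,q[:,1].mean()-.03],loss='soft_l1',f_scale=.003).x
    l=p[p[:,2]>H+.01]
    t=get('tab_'+n); a=pts('scene',d,t['region']); rr=np.hypot(*(a[:,:2]-c).T)
    a=a[(rr>.06)&(rr<.13)&(a[:,2]>H-.09)]
    print(n,c.round(4),np.abs(f(c)).mean().round(4),'lid',((l.min(0)+l.max(0))/2).round(3),len(a),np.degrees(np.arctan2(*(a[:,:2].mean(0)-c)[::-1])).round(1), np.percentile(a,[2,98],axis=0).round(3).tolist())
    if n!='middle': 
        k=cv2.fitLine(a[:,:2].astype(np.float32),cv2.DIST_HUBER,0,.01,.01).ravel(); print(k.round(3)); print(a[rr[(rr>.06)&(rr<.13)].argsort()[-1:]] if 0 else '')
p=pts('scene',d,np.ones(d.shape,bool)); 
for z in (.05,.15,.25,.35): 
    w=p[(abs(p[:,2]-z)<.04)&(p[:,0]>.3)&(p[:,0]<.85)&(p[:,1]>0.0)&(p[:,1]<.26)]; print(z,len(w),w.min(0).round(3) if len(w) else 0,w.max(0).round(3)if len(w) else 0)
```

```text
tall [ 0.5908 -0.0603] 0.0019 lid [ 0.548 -0.056  0.173] 88 -176.4 [[0.479, -0.083, 0.138], [0.531, -0.048, 0.169]]
[ 0.986  0.166  0.504 -0.064]

middle [ 0.5829 -0.3958] 0.0042 lid [ 0.573 -0.387  0.152] 52 176.0 [[0.508, -0.405, 0.065], [0.523, -0.379, 0.104]]
low [ 0.5982 -0.2505] 0.0019 lid [ 0.553 -0.175  0.148] 76 174.6 [[0.488, -0.356, 0.03], [0.61, -0.212, 0.13]]
[ 0.58  -0.815  0.534 -0.255]

0.05 3503 [0.47  0.018 0.01 ] [0.789 0.259 0.09 ]
0.15 3486 [0.454 0.065 0.11 ] [0.788 0.26  0.19 ]
0.25 2378 [0.481 0.002 0.21 ] [0.85  0.238 0.29 ]
0.35 3710 [0.485 0.033 0.31 ] [0.79  0.212 0.39 ]
```

```bash
cat >> h.py <<'E'
from scipy.spatial.transform import Rotation as R
def rot(yaw,tilt):  # yaw = heading of approach (world), tilt from vertical towards heading; tool y level
    z=np.array([np.sin(tilt)*np.cos(yaw),np.sin(tilt)*np.sin(yaw),-np.cos(tilt)])
    return z
def orient(yaw,tilt,ysign):
    z=rot(yaw,tilt); y=ysign*np.array([-np.sin(yaw),np.cos(yaw),0]); return np.c_[np.cross(y,z),y,z]
def plan(tip,Rt,p0=None,R0=None):
    """delta (tool axes, cm; rotvec) from pose to have the tips at tip with Rt"""
    s=sensors.observe(); p0=np.array(s['position']) if p0 is None else p0; R0=np.array(s['eef_rot']) if R0 is None else R0
    p=np.array(tip)-env.tcp_to_tips*Rt[:,2]
    return (R0.T@(p-p0)*100).round(2),R.from_matrix(R0.T@Rt).as_rotvec().round(3),p
E
python3 - <<'E'
from h import *
s=sensors.observe(); R0=s['eef_rot']; print(np.round(R0,3)); c=optics.get_calibration('wrist'); print(c['fx'], (R0.T@(c['xyz']-s['position'])).round(3),(R0.T@c['rotation']).round(3))
for ys in(1,-1): print(plan([.40,-.15,.22],orient(0,.6,ys)))
E
```

```text
[[ 0.969  0.246 -0.   ]
 [ 0.246 -0.969 -0.   ]
 [-0.     0.    -1.   ]]
340.91103102425774 [0.068 0.001 0.03 ] [[-0.    -0.964 -0.266]
 [ 1.    -0.     0.001]
 [-0.001 -0.266  0.964]]
(array([ 25.58, -40.52,   4.16]), array([-0.858, -0.107, -2.772]), array([ 0.302091 , -0.15     ,  0.3631132]))
(array([ 25.58, -40.52,   4.16]), array([-0.075,  0.597,  0.241]), array([ 0.302091 , -0.15     ,  0.3631132]))
```

Run:
```python
from h import *
print(plan([.46,-.16,.30],orient(0,.6,-1)))
```

```text
(array([ 31.15, -38.08,  -3.84]), array([-0.075,  0.597,  0.241]), array([ 0.362091 , -0.16     ,  0.4431132]))
```

Request:
move_arm(
  targets="1 3.9 -4.7 -0.5 0 0 0;1 3.9 -4.7 -0.5 0 0 0;1 3.9 -4.7 -0.5 0 0 0;1 3.9 -4.7 -0.5 0 0 0;1 3.9 -4.7 -0.5 0 0 0",
)

```text
clock: 2.22
position: [0.2855, -0.3282, 0.4301]
eef_rot: [[0.969, 0.246, 0.001], [0.246, -0.969, -0.001], [0.001, 0.001, -1.0]]
force: [0.9, 0.0, 0.3]
opening: 0.0002
grasp_force: 0.0
```

Request:
move_arm(
  targets="1 3.9 -4.7 -0.5 0 0 0;1 3.9 -4.7 -0.5 0 0 0;1 3.9 -4.7 -0.5 0 0 0;1 0 0 0 -0.019 0.149 0.06;1 0 0 0 -0.019 0.149 0.06",
)

```text
clock: 2.85
position: [0.3644, -0.1631, 0.4451]
eef_rot: [[0.945, 0.126, 0.3], [0.127, -0.992, 0.019], [0.3, 0.02, -0.954]]
force: [-0.0, 0.0, 1.0]
opening: 0.0
grasp_force: 0.0
```

Run:
```python
from h import *
print(plan([.46,-.16,.30],orient(0,.6,-1)),sensors.observe()['clock'])
```

```text
(array([-0.24, -0.34,  0.13]), array([-0.037,  0.293,  0.123]), array([ 0.362091 , -0.16     ,  0.4431132])) 2.85
```

Request:
move_arm(
  targets="1 0 0 0 -0.018 0.147 0.061;1 0 0 0 -0.018 0.147 0.061;1 0 0 0 0 0 0",
)

```text
clock: 3.22
position: [0.363, -0.1643, 0.4446]
eef_rot: [[0.829, -0.0, 0.56], [-0.001, -1.0, 0.001], [0.56, -0.001, -0.829]]
force: [1.0, -0.2, -1.0]
opening: -0.0
grasp_force: 0.0
```

```bash
cat > meas.py <<'E'
from h import *
from scipy.optimize import least_squares
import sys
im,d=optics.grab_frame('wrist'); cv2.imwrite(sys.argv[1],im); np.save('wrist.npy',d)
for n,H in [('tall',.155),('low',.115),('middle',.135)]:
    for t in ('canister_','tab_'):
        for r in optics.masks_of('wrist',t+n)[:2]:
            if r['confidence']<.35: continue
            p=pts('wrist',d,r['region']); 
            if not len(p): continue
            print(t+n,round(r['confidence'],2),np.round(r['position']),len(p),np.percentile(p,[3,50,97],axis=0).round(3).tolist())
            if t=='canister_':
                l=p[p[:,2]>H+.003][:,:2].astype(np.float32)
                if len(l)>5: (c,w,a)=cv2.minAreaRect(l); cc,rad=cv2.minEnclosingCircle(l); print('  top',np.round(c,3),np.round(w,3),round(a),np.round(cc,3),round(rad,3))
            else:
                l=p[(p[:,2]>H-.04)].astype(np.float32); k=cv2.minAreaRect(l[:,:2]); print('  plate',np.round(cv2.boxPoints(k),3).tolist(),np.round(k[1],3),round(k[2],1))
print(sensors.observe()['clock'])
E
python3 meas.py pics/w1.png
```

```text
canister_tall 0.62 [159. 165.] 11980 [[0.491, -0.103, 0.026], [0.569, -0.069, 0.17], [0.624, -0.023, 0.178]]
  top [ 0.56  -0.053] [0.09  0.155] 82 [ 0.559 -0.063] 0.078
canister_tall 0.45 [156. 222.] 2107 [[0.483, -0.085, 0.002], [0.51, -0.068, 0.158], [0.547, -0.044, 0.175]]
  top [ 0.517 -0.068] [0.069 0.039] 10 [ 0.516 -0.067] 0.037
tab_tall 0.85 [156. 222.] 2011 [[0.484, -0.085, 0.084], [0.51, -0.069, 0.158], [0.547, -0.046, 0.175]]Traceback (most recent call last):
  File "meas.py", line 16, in <module>
    l=p[(p[:,2]>H-.04)].astype(np.float32); k=cv2.minAreaRect(l[:,:2]); print('  plate',np.round(cv2.boxPoints(k),3).tolist(),np.round(k[1],3),round(k[2],1))
                                              ~~~~~~~~~~~~~~~^^^^^^^^^
cv2.error: OpenCV(4.12.0) /io/opencv/modules/imgproc/src/convhull.cpp:143: error: (-215:Assertion failed) total >= 0 && (depth == CV_32F || depth == CV_32S) in function 'convexHull'
```

View pics/w1.png

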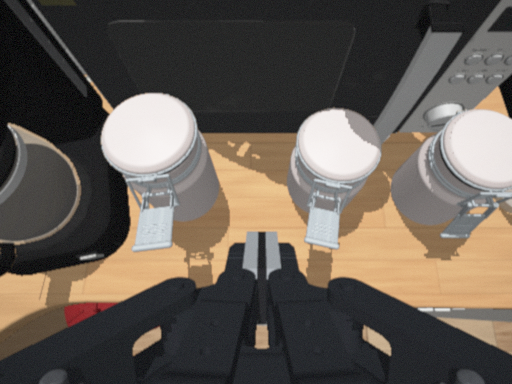

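The wrist view shows the tall lever plate at (153,228), the low one at (322,228), and the middle one hanging sealed at (470,215).

```bash
cat > m2.py <<'E'
from h import *
from scipy.optimize import least_squares
d=np.load('wrist.npy'); P=pts('wrist',d,np.ones(d.shape,bool))
for n,H,c0 in [('tall',.155,(.59,-.06)),('low',.115,(.597,-.25))]:
    c=np.array(c0)
    for _ in range(3):
        l=P[(P[:,2]>H+.008)&(P[:,2]<H+.032)&(np.hypot(*(P[:,:2]-c).T)<.056)]
        e,w,a=cv2.fitEllipse(cv2.convexHull(np.ascontiguousarray(l[:,:2],np.float32))); c=np.array(e)
    print(n,'lid',c.round(4),np.round(w,3))
    q=P[(P[:,2]>H-.012)&(P[:,2]<H+.03)]; r=np.hypot(*(q[:,:2]-c).T); q=q[(r>.070)&(r<.125)&(q[:,0]<c[0]-.05)]
    k=cv2.minAreaRect(np.ascontiguousarray(q[:,:2],np.float32)); print(len(q),cv2.boxPoints(k).round(4).tolist(),np.round(k[1],4))
    r=np.hypot(*(q[:,:2]-c).T); end=q[r>.085]; m=end.mean(0); v=c-m[:2]; print('mid',m.round(4),'yaw to axis',np.arctan2(v[1],v[0]).round(3))
    nrm=np.linalg.svd(end-m)[2][2]; print('normal',(nrm*np.sign(nrm[2])).round(3),'tip',q[q[:,0]<np.percentile(q[:,0],4)].mean(0).round(4))
E
python3 m2.py
```

```text
tall lid [ 0.5882 -0.059 ] [0.089 0.105]
1321 [[0.48010000586509705, -0.0544000007212162], [0.4851999878883362, -0.08910000324249268], [0.5220000147819519, -0.08370000123977661], [0.5169000029563904, -0.04899999871850014]] [0.0372 0.0351]
mid [ 0.493  -0.0708  0.1638] yaw to axis 0.123
normal [0.485 0.063 0.872] tip [ 0.4826 -0.0621  0.1679]
low lid [ 0.5971 -0.2467] [0.09  0.105]
1045 [[0.48910000920295715, -0.2387000024318695], [0.5260000228881836, -0.24699999392032623], [0.5333999991416931, -0.2143000066280365], [0.4964999854564667, -0.20600000023841858]] [0.0335 0.0379]
mid [ 0.5032 -0.2249  0.1239] yaw to axis -0.228
normal [ 0.474 -0.108  0.874] tip [ 0.4917 -0.2336  0.1285]
```

```bash
cat > path.py <<'E'
from h import *
import sys
D={'tall':(.5890,-.0595,.135,.139),'low':(.5973,-.2478,-.224,.099)}
def wp(n,th,extra=0,s=.046,tilt=.6):
    cx,cy,yaw,pz=D[n]; e=np.radians(25)-th; x=np.array([np.cos(tilt),np.sin(tilt)])
    t=np.array([-np.cos(e),np.sin(e)]); nn=np.array([np.sin(e),np.cos(e)])
    q=s*t+nn*(.0015+.011*abs(x@nn)+extra)
    r=-.053+q[0]; return np.array([cx+r*np.cos(yaw),cy+r*np.sin(yaw),pz+q[1]]),orient(yaw,tilt,-1)
def show(n,seq):
    p0=R0=None
    for th,ex in seq:
        tip,Rt=wp(n,th,ex); d,r,p=plan(tip,Rt,p0,R0); print(th,ex,d,r,'tip',tip.round(3)); p0,R0=p,Rt
E
python3 - <<'E'
from path import *
S=[(0,.03),(0,.004),(.2,0),(.4,0),(.6,0),(.8,0),(1,0),(1.15,0),(1.3,0),(1.42,0),(1.42,.03)]
show('tall',S); show('low',S)
E
```

```text
0 0.03 [-1.67 -8.14 11.69] [ 0.075  0.007 -0.111] tip [ 0.512 -0.07   0.196]
0 0.004 [-2.24 -0.    1.32] [0. 0. 0.] tip [ 0.501 -0.071  0.172]
0.2 0 [-1.31  0.    0.66] [0. 0. 0.] tip [ 0.494 -0.072  0.159]
0.4 0 [-0.86 -0.    0.68] [0. 0. 0.] tip [ 0.491 -0.073  0.149]
0.6 0 [-0.69  0.    0.88] [0. 0. 0.] tip [ 0.491 -0.073  0.138]
0.8 0 [-0.47 -0.    1.03] [0. 0. 0.] tip [ 0.492 -0.073  0.126]
1 0 [-0.21  0.    1.12] [0. 0. 0.] tip [ 0.497 -0.072  0.116]
1.15 0 [-0.01  0.    0.61] [0. 0. 0.] tip [ 0.5   -0.072  0.111]
1.3 0 [ 0.05 -0.    0.53] [0. 0. 0.] tip [ 0.504 -0.071  0.107]
1.42 0 [ 0.08 -0.    0.42] [0. 0. 0.] tip [ 0.507 -0.071  0.104]
1.42 0.03 [-1.12 -0.   -2.78] [0. 0. 0.] tip [ 0.482 -0.074  0.12 ]
0 0.03 [-3.    4.44 15.62] [-0.127  0.007  0.186] tip [ 0.522 -0.231  0.156]
0 0.004 [-2.24  0.    1.32] [0. 0. 0.] tip [ 0.511 -0.228  0.132]
0.2 0 [-1.31  0.    0.66] [0. 0. 0.] tip [ 0.504 -0.227  0.119]
0.4 0 [-0.86 -0.    0.68] [0. 0. 0.] tip [ 0.501 -0.226  0.109]
0.6 0 [-0.69  0.    0.88] [0. 0. 0.] tip [ 0.5   -0.226  0.098]
0.8 0 [-0.47  0.    1.03] [0. 0. 0.] tip [ 0.502 -0.226  0.086]
1 0 [-0.21  0.    1.12] [0. 0. 0.] tip [ 0.507 -0.227  0.076]
1.15 0 [-0.01 -0.    0.61] [0. 0. 0.] tip [ 0.51  -0.228  0.071]
1.3 0 [0.05 0.   0.53] [0. 0. 0.] tip [ 0.513 -0.229  0.067]
1.42 0 [ 0.08 -0.    0.42] [0. 0. 0.] tip [ 0.516 -0.229  0.064]
1.42 0.03 [-1.12 -0.   -2.78] [0. 0. 0.] tip [ 0.492 -0.224  0.08 ]
```

Request:
move_arm(
  targets="1 -0.8 -4.0 0 0.075 0.007 -0.111;1 -0.8 -4.1 0 0 0 0;1 0 0 4 0 0 0;1 0 0 4 0 0 0;1 0 0 0 0 0 0",
)

```text
clock: 4.0
position: [0.3908, -0.0781, 0.3679]
eef_rot: [[0.82, 0.136, 0.557], [0.111, -0.991, 0.079], [0.562, -0.002, -0.827]]
force: [-0.1, 0.2, 0.3]
opening: -0.0002
grasp_force: 0.0
```

Run:
```python
from path import *
show('tall',[(0,.03),(0,.004)])
```

```text
0 0.03 [0.31 0.84 3.75] [-0.003  0.003 -0.   ] tip [ 0.512 -0.07   0.196]
0 0.004 [-2.24 -0.    1.32] [0. 0. 0.] tip [ 0.501 -0.071  0.172]
```

Request:
move_arm(
  targets="1 0.3 0.8 1.8 0 0 0;1 0 0 1.9 0 0 0;1 -1.1 0 0.6 0 0 0;1 -1.1 0 0.7 0 0 0;1 0 0 0 0 0 0",
)

```text
clock: 4.62
position: [0.4034, -0.0849, 0.3183]
eef_rot: [[0.817, 0.134, 0.561], [0.11, -0.991, 0.077], [0.567, -0.001, -0.824]]
force: [-0.6, 0.2, 0.1]
opening: -0.0001
grasp_force: 0.0
```

Run:
```python
from path import *
show('tall',[(0,.004)])
im,d=optics.grab_frame('wrist'); cv2.imwrite('pics/w2.png',im)
```

```text
0 0.004 [-0.09 -0.02  0.32] [-0.001 -0.002 -0.001] tip [ 0.501 -0.071  0.172]
```

View pics/w2.png

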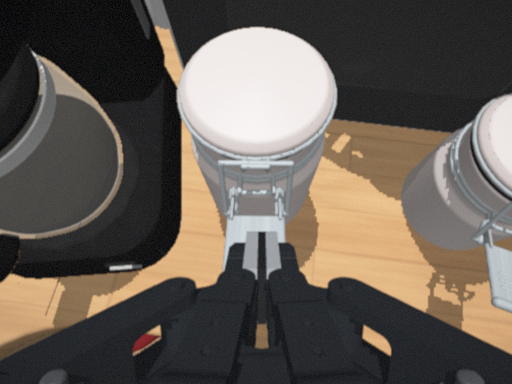

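The fingertips (262,235) stand over the tall lever's plate (centred at about 257), in line with the canister. Pushing along the arc now.

Request:
move_arm(
  targets="1 -1.4 0 1.0 0 0 0;1 -0.86 0 0.68 0 0 0;1 -0.69 0 0.88 0 0 0;1 -0.47 0 1.03 0 0 0;1 0 0 0 0 0 0",
)

```text
clock: 5.3
position: [0.3968, -0.0861, 0.2697]
eef_rot: [[0.815, 0.134, 0.563], [0.11, -0.991, 0.076], [0.568, -0.0, -0.823]]
force: [0.8, -0.2, 2.7]
opening: -0.0
grasp_force: 0.9
```

Run:
```python
from path import *
show('tall',[(.8,0)])
im,d=optics.grab_frame('wrist'); cv2.imwrite('pics/w3.png',im)
```

```text
0.8 0 [-0.11 -0.05 -0.07] [ 0.    -0.005 -0.001] tip [ 0.492 -0.073  0.126]
```

View pics/w3.png

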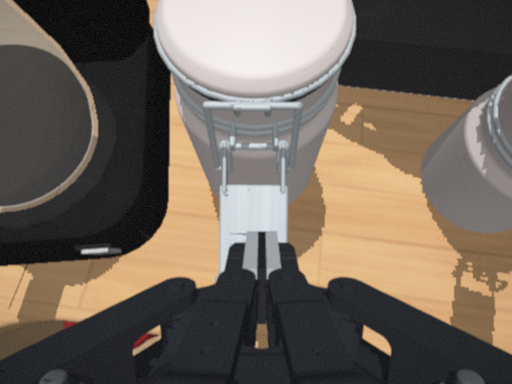

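The fingers are on the plate (262,240), which is partly turned down, and the force is 2.7 N as expected. I continue past centre and then back off.

Request:
move_arm(
  targets="1 -0.2 0 1.1 0 0 0;1 0 0 0.65 0 0 0;1 0.05 0 0.6 0 0 0;1 0.08 0 0.5 0 0 0;1 0 0 0.2 0 0 0",
)

```text
clock: 5.98
position: [0.4126, -0.0837, 0.2433]
eef_rot: [[0.817, 0.134, 0.561], [0.11, -0.991, 0.076], [0.567, -0.0, -0.824]]
force: [0.1, -0.3, 0.6]
opening: 0.0001
grasp_force: 0.0
```

Request:
move_arm(
  targets="1 0 0 0 0 0 0;1 -1.0 0 -2.8 0 0 0;1 -1 0 -4 0 0 0;1 0 0 -4 0 0 0;1 0 0 0 0 0 0",
)

```text
clock: 6.6
position: [0.3417, -0.0932, 0.3137]
eef_rot: [[0.813, 0.135, 0.566], [0.111, -0.991, 0.078], [0.571, -0.001, -0.821]]
force: [0.5, -0.0, -0.0]
opening: 0.0003
grasp_force: 0.0
```

Run:
```python
from path import *
show('low',[(0,.06),(0,.004)])
im,d=optics.grab_frame('wrist'); cv2.imwrite('pics/w4.png',im)
```

```text
0 0.06 [ 7.28 13.05  3.58] [-0.205 -0.008  0.296] tip [ 0.534 -0.233  0.183]
0 0.004 [-4.82 -0.    2.85] [0. 0. 0.] tip [ 0.511 -0.228  0.132]
```

View pics/w4.png

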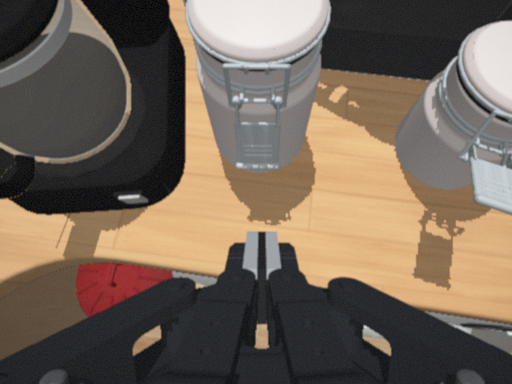

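The tall lever hangs home along its front (258,140). Next, the low one.

Request:
move_arm(
  targets="1 0 4.5 -2 -0.103 -0.004 0.148;1 0 4.5 -2 -0.103 -0.004 0.148;1 2 2 0 0 0 0;1 2 0 0 0 0 0;1 0 0 0 0 0 0",
)

```text
clock: 7.28
position: [0.3545, -0.2075, 0.3663]
eef_rot: [[0.808, -0.209, 0.551], [-0.173, -0.978, -0.117], [0.563, -0.001, -0.826]]
force: [0.1, 0.3, 1.0]
opening: 0.0001
grasp_force: 0.0
```

Run:
```python
from path import *
show('low',[(0,.03),(0,.004)])
```

```text
0 0.03 [ 2.02 -1.36  9.57] [-0.009  0.002  0.011] tip [ 0.522 -0.231  0.156]
0 0.004 [-2.24  0.    1.32] [0. 0. 0.] tip [ 0.511 -0.228  0.132]
```

Request:
move_arm(
  targets="1 2 -1.35 1 -0.009 0.002 0.011;1 0 0 4 0 0 0;1 0 0 4.3 0 0 0;1 -1.1 0 0.6 0 0 0;1 -1.1 0 0.7 0 0 0",
)

```text
clock: 7.9
position: [0.4072, -0.2043, 0.284]
eef_rot: [[0.806, -0.221, 0.549], [-0.184, -0.975, -0.123], [0.563, -0.002, -0.827]]
force: [0.3, -0.4, 0.3]
opening: 0.0001
grasp_force: 0.0
```

Run:
```python
from path import *
show('low',[(0,.004)])
im,d=optics.grab_frame('wrist'); cv2.imwrite('pics/w5.png',im)
```

```text
0 0.004 [0.22 0.02 1.23] [-0.002  0.002 -0.001] tip [ 0.511 -0.228  0.132]
```

View pics/w5.png

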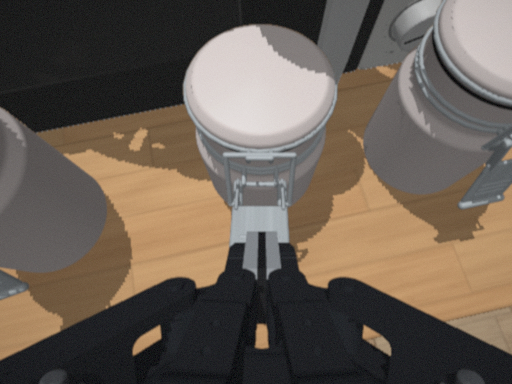

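The fingertips (262,235) are centred over the low lever's plate. I let the arm settle, then push.

Request:
move_arm(
  targets="1 0 0 0.2 0 0 0;1 0 0 0 0 0 0",
)

```text
clock: 8.2
position: [0.4092, -0.2054, 0.2844]
eef_rot: [[0.804, -0.222, 0.552], [-0.184, -0.975, -0.124], [0.565, -0.002, -0.825]]
force: [-0.3, 0.9, -0.5]
opening: 0.0002
grasp_force: 0.0
```

Run:
```python
from path import *
show('low',[(0,.004),(.2,0)])
```

```text
0 0.004 [ 0.01 -0.04  1.14] [-0.002 -0.001 -0.   ] tip [ 0.511 -0.228  0.132]
0.2 0 [-1.31  0.    0.66] [0. 0. 0.] tip [ 0.504 -0.227  0.119]
```

Request:
move_arm(
  targets="1 0 0 1.1 0 0 0;1 -1.3 0 0.7 0 0 0;1 -0.86 0 0.68 0 0 0;1 -0.69 0 0.88 0 0 0;1 -0.47 0 1.03 0 0 0",
)

```text
clock: 8.82
position: [0.4076, -0.2053, 0.2304]
eef_rot: [[0.802, -0.222, 0.555], [-0.183, -0.975, -0.125], [0.569, -0.001, -0.822]]
force: [1.4, -0.0, 2.6]
opening: 0.0001
grasp_force: 1.5
```

Request:
move_arm(
  targets="1 -0.2 0 1.1 0 0 0;1 0 0 0.65 0 0 0;1 0.05 0 0.6 0 0 0;1 0.08 0 0.5 0 0 0;1 0 0 0.2 0 0 0",
)

```text
clock: 9.45
position: [0.4229, -0.2084, 0.2038]
eef_rot: [[0.804, -0.222, 0.552], [-0.184, -0.975, -0.124], [0.565, -0.002, -0.825]]
force: [0.2, -0.8, -0.1]
opening: 0.0002
grasp_force: 0.0
```

Request:
move_arm(
  targets="1 0 0 0 0 0 0;1 -1.0 0 -2.8 0 0 0;1 -1 0 -4 0 0 0;1 0 0 -5 0 0 0;1 0 0 -5 0 0 0",
)

```text
clock: 10.07
position: [0.3382, -0.1886, 0.2988]
eef_rot: [[0.801, -0.216, 0.559], [-0.184, -0.976, -0.113], [0.57, -0.013, -0.822]]
force: [-0.3, 0.4, 0.7]
opening: -0.0002
grasp_force: 0.0
```

Request:
move_arm(
  targets="1 0 0 -4 0 0 0;1 0 0 0 0 0 0;1 0 0 0 0 0 0",
)

```text
clock: 10.45
position: [0.3253, -0.186, 0.3203]
eef_rot: [[0.798, -0.213, 0.563], [-0.184, -0.977, -0.109], [0.574, -0.016, -0.819]]
force: [0.1, -0.1, -0.1]
opening: 0.0001
grasp_force: 0.0
```

Run:
```python
from h import *
im,d=optics.grab_frame('wrist'); cv2.imwrite('pics/w6.png',im); np.save('wrist.npy',d)
P=pts('wrist',d,np.ones(d.shape,bool))
for n,H,c in [('tall',.155,(.589,-.0595)),('low',.115,(.5973,-.2478)),('middle',.135,(.583,-.396))]:
    c=np.array(c)
    for _ in range(3):
        l=P[(P[:,2]>H+.008)&(P[:,2]<H+.032)&(np.hypot(*(P[:,:2]-c).T)<.056)]
        e,w,a=cv2.fitEllipse(cv2.convexHull(np.ascontiguousarray(l[:,:2],np.float32))); c=np.array(e)
    print(n,c.round(4),np.round(w,3),np.percentile(l[:,2],95).round(4))
```

```text
tall [ 0.5839 -0.0848] [0.034 0.08 ] 0.1734
low [ 0.5967 -0.2463] [0.089 0.1  ] 0.135
middle [ 0.5733 -0.3801] [0.059 0.09 ] 0.1534
```

View pics/w6.png

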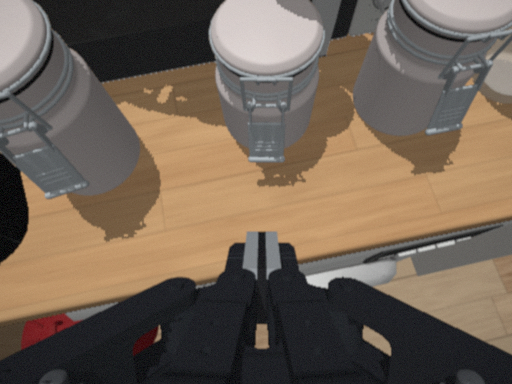

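All three levers now hang shut: tall (45,170), low (267,130), middle (455,100). The lids of the tall and low canisters are down at nominal height, the low one has not moved, and the gripper is clear.

```bash
python3 -c "
from cell import env; print(env.finish_job())"
```

```text
the job is handed in; nothing more can be done
None
```

I sealed the tall and low canisters and handed the job in at about 10.5 s of robot time; in the last wrist picture both levers hang shut with lids at nominal height, the middle one is still sealed, and the gripper is clear, though the hand-in gave no verdict.

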